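Post the rejected housing through the sprung flap of the reject box

ROBOT

A 6-joint arm with a two-finger parallel gripper is mounted at the origin on the work surface. World frame = base frame: x ahead of the robot, y to its left, z up, the work surface at z = 0. Lengths are in m, angles in rad, forces in N, time in s.
With the tool pointing down it reaches from about 0.15 to 0.775 m from the base axis. Payload 6.1 kg.
Tool frame: the origin (TCP) lies on the front face of the gripper's body, between the roots of the fingers; the fingertips stand ctrl.tip_extent ahead of it and the grasp point (between the pads) lies 54 mm ahead of it (ctrl.tip_extent is the distance from the TCP to the fingertips, in m); z points along the fingers, y is the line along which they close (so a half turn about z gives the same grasp; the last joint's range is limited). The gripper opens to 85 mm and grips with 20 to 120 N. Pads are 22 mm wide; open, the fingers measure 114 mm over their backs; the gripper's body (76 mm by 85 mm) begins 54 mm behind the grasp point. The pads swing forward as they close: fully open they stand 13 mm farther back than shut.
Start: joints at [-1.222, 0.126, -0.04, 1.405, 0, 1.571], TCP at [0.179, -0.493, 0.304] pointing down, gripper open.
Joint ranges: [-2.72, 2.72], [-0.95, 1.95], [-1.27, 1.35], [-1.78, 2.02], [-1.46, 1.47], [-3.14, 3.14]. Speed limits (rad/s): [2.39, 2.39, 3.01, 3.14, 3.14, 3.14].

INTERFACE

Orientations are given as a unit quaternion [x, y, z, w].
In Python, from cell import ctrl, optics, job gives the robot as it stands.
- The arm moves only by the tool send_rows, never from a script. Its argument "commands" is a list of rows, each an object with "xyz": the shift along the tool's x, y, z in m, a list of three; "turn": the turn, a rotation vector about the tool's x, y, z in degrees, a list of three; "gripper": the opening, from 0 (shut) to 1 (fully open). In form: [{"xyz": [dx, dy, dz], "turn": [wx, wy, wz], "gripper": gripper}, ...]. A call has 1 to 12 rows; each row shifts and turns the commanded pose from where the row before left it, along the tool's axes as they then stand; what a row does not reach is not made up. A row lasts 1/10 s, in which the tool goes at most 50 mm and 8.59 degrees, less where a joint would pass 70% of its speed; a pose out of reach is approached as far as the arm can. A call is refused whole if a number of a shift passes 0.05 or a number of a turn 8.59, either way. A call with a gripper value outside its range is refused whole. The fingers move at their own pace and stop on an object; "newtons" is the grip in N (left out, the last holds). Time passes only in rows, so rows that do not move let the fingers close. It gives the time, the measured TCP pose, the force, the opening and the grip force at its end, in the units of the state.
- ctrl.state(): the state, without advancing time (a new reading comes with each control period).
- optics.snapshot(name): name is "scene" or "top"; returns the picture (480x640x3 uint8, red, green, blue); there is no depth.
- optics.calibration(name): a dict with "camera_matrix" (3x3 intrinsics, pixels), "R" (3x3) and "t" (3): a world point X has camera coordinates R X + t. Camera axes: x right, y down, z forward; pixel columns grow to the right and rows downward; lengths in m; the calibration is good to about 2 mm. A picture is of the moment at which its call begins. calibration takes no time and is no camera call.
- job.sign_off(): hands the job in; it is judged then, once.
The state is a dict: "time": time; "joints": joint angles; "qd": joint speeds; "effort": joint torques, N m; "eef_pos": TCP position; "tcp_rot": TCP orientation; "contact_force": force on the tool from outside, world axes, zero at the start; "ft_torque": the same for the moment, N m; "width": finger opening in m; "grasp_force": force on a finger pad.
Only numpy, scipy, OpenCV 4.12 (cv2) and the standard library are available. Lean on these libraries where they do the work, as an engineer would, in place of code of your own. Each camera call takes 0.05 s, during which the arm holds its last target. There are 200 camera calls.

TASK

Put the rejected housing, the one with the red cover, into the red reject box: lay it on the box's loading shelf and push it in through the yellow sprung flap until it has dropped wholly inside and the flap has sprung fully shut behind it. Leave the good housing with the green cover where it is.

Things in the scene. Friction and masses are not known exactly. Their poses are not given: they have to be found in the camera images.
- housing_red: Rejected controller housing, about 0.35 kg, loose, lying flat on the bench: a plain flat block 130 mm long (its x), 48 mm wide (its y), 26 mm high; bare metal below, red cover with black vent slots on top. Ends alike. Origin: centre of the underside, z up. Can be gripped across its 48 mm width.
- housing_green: The good housing: same shape and size, but a green cover. Origin: centre of the underside. It may be on either side of the bench; not to be moved.
- reject_box: Red steel reject box, fixed to the bench, 308 mm long, 84 wide, 104 high. Origin: on the bench top, straight below the middle of the sill (the edge where the open loading shelf ends and the closed chamber begins). Its x points into the box, z up. The shelf lies at x = -145 to 0 mm, the chamber at 0 to 155 mm.
- shelf (a point): Middle of the loading shelf's top face: a flat steel deck 50 mm above the bench, 145 mm long, 60 mm wide between two guide rails 6 mm high and 12 mm thick; 72.5 mm before the sill; x points into the box.
- sill (a point): Middle of the sill edge, the inner end of the shelf, 50 mm above the bench; x points into the box. A part on the shelf is pushed until its rear end is past this edge; then it drops 34 mm to the chamber floor, out of the flap's way. The opening above it is 64 mm wide and about 44 mm high.
- chamber (a point): Middle of the chamber floor, 16 mm above the bench, 77.5 mm beyond the sill. The chamber is 155 mm long from sill to back wall and 68 mm wide; its clear roof, top face 104 mm above the bench, begins about 20 mm beyond the sill.
- flap (a joint): Yellow flap over the opening, 64 mm wide, 48 long, 4 thick. 0 rad = shut; grows as it swings inwards and up, stop 1.9. Hinged at its top edge, 96 mm above the bench, 21 mm beyond the sill; shut, it slopes 22 deg from upright, down towards the robot to the sill, so upright fingertips can go about 15 mm past the sill. A light spring always shuts it (0.06 N m shut, 0.1 open: 1 to 3 N on the part).
- flap_edge (a point): Middle of the flap's free lower edge.
Mind the look-alikes: they are no part of the job. Leave any blue or white look-alike of the housing_red alone.

How it is judged:
At the end, for the whole second after the job is handed in: The red-covered housing rests flat (within 7 degrees) on the chamber floor in the reject box (height within 6 mm), its centre 50 to 100 mm beyond the sill and within 30 mm of the midline; the flap is shut to within 0.08 rad; the green-covered housing is within 30 mm of its start (x of housing_red in the frame of reject_box between 0.05 and 0.1 m and y of housing_red in the frame of reject_box between -0.03 and 0.03 m and z of housing_red in the frame of reject_box between 0.008 and 0.022 m and angle between housing_red's own z axis and vertical below 0.12 rad and value of joint flap below 0.08 rad and linear speed of housing_red below 0.02 m/s and distance of housing_green from where it was at the start of the episode below 0.03 m); the robot touches nothing.
It fails at once if the good, green-covered housing is shifted by more than 30 mm (distance of housing_green from where it was at the start of the episode above 0.03 m).
It also fails if it takes over 56 s, if anything falls off the work surface, if the arm or the gripper's body presses on something with over 40 N, if the wrist force passes 120 N, or if a joint passes its speed limit or range.

## Working session

There is one attempt and no reset: what is moved stays moved. The work goes in short steps, Python scripts to look and compute and a tool call to move; the robot and the scene stay as the last step left them, time stands still between calls to the robot, and variables do not carry over. Pictures are saved under pics/ and viewed, at most 13 in all, crops included, and the job is handed in when it is done.

Besides the shell and the picture viewer there is one more tool, called after "Emit:" as a command line: name --argument value ..., lists and objects as JSON in quotes. send_rows: Moves the arm, as the interface text tells. Its arguments: {"type":"object","properties":{"commands":{"type":"array"},"newtons":{"type":"number"}},"required":["commands"]}

```bash
mkdir -p pics; cat > h.py <<'E'
import numpy as np, cv2
from cell import ctrl, optics, job
def snap(name,f):
    im=optics.snapshot(name); cv2.imwrite('pics/'+f,cv2.cvtColor(im,cv2.COLOR_RGB2BGR)); return im
def ray(name,uv,z):
    c=optics.calibration(name);K=np.array(c['camera_matrix']);R=np.array(c['R']);t=np.array(c['t'])
    o=-R.T@t; d=R.T@np.linalg.solve(K,[uv[0],uv[1],1.]); return o+d*(z-o[2])/d[2]
def proj(name,X):
    c=optics.calibration(name);x=np.array(c['camera_matrix'])@(np.array(c['R'])@np.array(X)+np.array(c['t'])); return x[:2]/x[2]
E
python3 - <<'E'
from h import *
snap('top','t1.png');snap('scene','s1.png')
s=ctrl.state();print(s['eef_pos'],s['tcp_rot'],ctrl.tip_extent,s['width'],s['time'])
for n in('top','scene'):
    c=optics.calibration(n);print(n,-np.array(c['R']).T@np.array(c['t']),c['camera_matrix'])
E
```

```text
[ 0.1793429  -0.49313365  0.30319159] [ 9.84828574e-01  1.73528534e-01 -1.33706305e-04 -7.13895964e-04] 0.0726 0.08553486522784459 0.1
top [0.39268869 0.03141667 1.30106043] [[606.32617805   0.         300.98110944]
 [  0.         606.32617805 238.13454847]
 [  0.           0.           1.        ]]
scene [0.96301958 0.66693328 0.81729624] [[533.07186643   0.         320.16594783]
 [  0.         533.07186643 233.40973912]
 [  0.           0.           1.        ]]
```

View pics/t1.png

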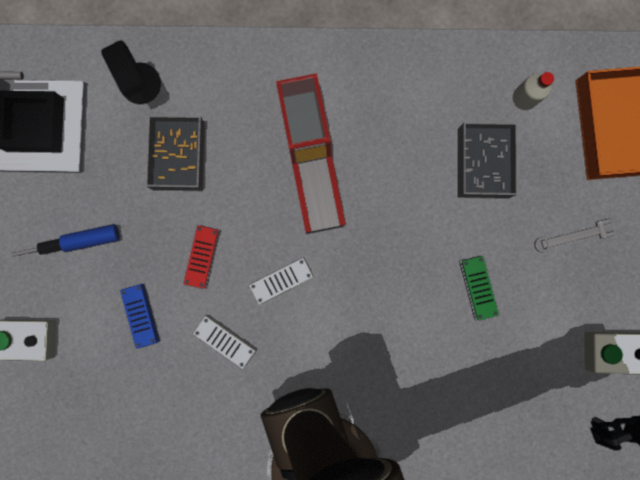

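View pics/s1.png

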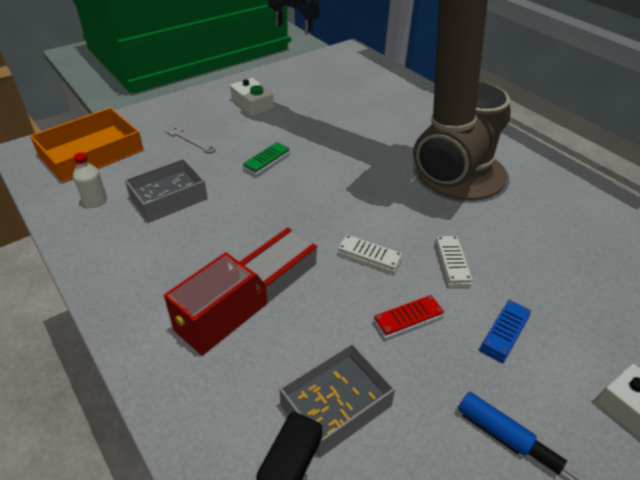

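The top view shows the red housing at about (202,257), the box with its sill near (312,162) and its shelf end near (324,230), and the green housing at (479,287). A white look-alike sits at (281,281), close to the red one.

```bash
python3 - <<'E'
from h import *
im=cv2.imread('pics/t1.png')
c=im[60:300,170:370]
a=cv2.resize(im[65:240,260:360],None,fx=4,fy=3.4286,interpolation=cv2.INTER_CUBIC)[:600]
b=cv2.resize(im[215:300,170:240],None,fx=5,fy=5,interpolation=cv2.INTER_CUBIC)
a=cv2.resize(im[65:240,260:360],None,fx=3.4,fy=3.4,interpolation=cv2.INTER_CUBIC)
o=np.zeros((595,340+350+10,3),np.uint8);o[:,:340]=a;o[:425,350:]=b
cv2.imwrite('pics/c1.png',o)
hsv=cv2.cvtColor(im,cv2.COLOR_BGR2HSV)
m=((hsv[...,0]<8)|(hsv[...,0]>172))&(hsv[...,1]>120)&(hsv[...,2]>60)
m=m.astype(np.uint8);m[:, :170]=0;m[:,240:]=0;m[:215]=0;m[300:]=0
m=cv2.morphologyEx(m,cv2.MORPH_CLOSE,np.ones((7,7)))
p=cv2.findNonZero(m);r=cv2.minAreaRect(p);print(r);B=cv2.boxPoints(r)
W=np.array([ray('top',q,.026) for q in B]);print(W.round(4),W.mean(0).round(4))
e=[W[i+1]-W[i] for i in range(3)];print([(np.linalg.norm(v).round(4),np.degrees(np.arctan2(v[1],v[0])).round(1)) for v in e])
E
```

```text
((200.55673217773438, 256.51361083984375), (21.54810333251953, 60.71586227416992), 13.495734214782715)
[[0.3845 0.3062 0.026 ]
 [0.5098 0.2803 0.026 ]
 [0.5    0.2354 0.026 ]
 [0.3748 0.2616 0.026 ]] [0.4423 0.2709 0.026 ]
[(np.float64(0.128), np.float64(-11.7)), (np.float64(0.0459), np.float64(-102.4)), (np.float64(0.1278), np.float64(168.2))]
```

View pics/c1.png

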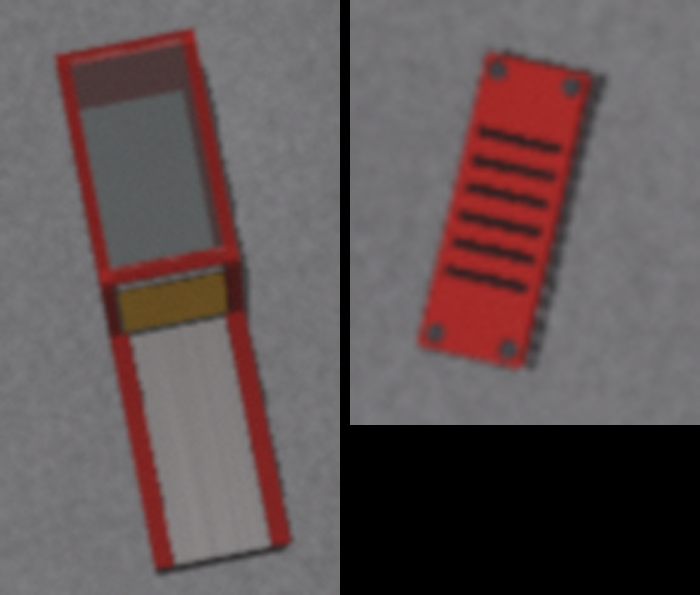

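The crop shows the box's front rail corners at (157,573) and (291,543), the back roof corners at (56,57) and (193,31), and the sill with its yellow flap near y≈325. I'll fit the box pose to these points.

```bash
python3 - <<'E'
from h import *
from scipy.optimize import least_squares
P=[((157,573),(-.145,.042,.056)),((291,543),(-.145,-.042,.056)),((56,57),(.155,.042,.104)),((193,31),(.155,-.042,.104)),((128,336),(0,.030,.05)),((228,316),(0,-.030,.05)),((174,568),(-.145,.03,.053)),((273,546),(-.145,-.03,.053))]
uv=np.array([((a+.5)/3.4-.5+260,(b+.5)/3.4-.5+65) for (a,b),_ in P]);X=np.array([x for _,x in P])
def w(q):
    c,s=np.cos(q[2]),np.sin(q[2]);return X@np.array([[c,s,0],[-s,c,0],[0,0,1]])+[q[0],q[1],0]
f=lambda q:(np.array([proj('top',x) for x in w(q)])-uv).ravel()
r=least_squares(f,[.55,.0,.15]);q=r.x;print(q,np.degrees(q[2]),r.fun.round(1))
c,s=np.cos(q[2]),np.sin(q[2]);print('shelf',q[0]-.0725*c,q[1]-.0725*s)
s=ctrl.state();from scipy.spatial.transform import Rotation as R
print(R.from_quat(s['tcp_rot']).as_matrix().round(3))
E
```

```text
[0.64726332 0.0399662  0.21383668] 12.251939381654925 [-0.5 -1.7  0.1 -0.8  0.2  2.8  0.8  2.4  0.3 -0.7 -0.9 -0.4  0.2 -1.2
 -0.4 -0.4]
shelf 0.5764145897511148 0.024580919800259688
[[ 0.94   0.342 -0.001]
 [ 0.342 -0.94   0.001]
 [-0.    -0.001 -1.   ]]
```

Emit:
send_rows --commands '[{"xyz":[0,0,0],"turn":[0,0,8],"gripper":1},{"xyz":[0,0,0],"turn":[0,0,8],"gripper":1},{"xyz":[0,0,0],"turn":[0,0,8],"gripper":1},{"xyz":[0,0,0],"turn":[0,0,8],"gripper":1},{"xyz":[0.005,-0.04,0.005],"turn":[0,0,0],"gripper":1},{"xyz":[0.005,-0.04,0.005],"turn":[0,0,0],"gripper":1},{"xyz":[0.005,-0.04,0.005],"turn":[0,0,0],"gripper":1},{"xyz":[0.005,-0.04,0.005],"turn":[0,0,0],"gripper":1},{"xyz":[0.005,-0.04,0.005],"turn":[0,0,0],"gripper":1},{"xyz":[0.005,-0.04,0.005],"turn":[0,0,0],"gripper":1},{"xyz":[0.005,-0.04,0.005],"turn":[0,0,0],"gripper":1},{"xyz":[0.005,-0.04,0.005],"turn":[0,0,0],"gripper":1}]'

```text
time: 1.3
eef_pos: [0.2851, -0.1871, 0.2635]
tcp_rot: [0.994, -0.105, 0.0, -0.0]
contact_force: [1.2, 0.8, 1.4]
width: 0.0852
grasp_force: 0.0
```

Emit:
send_rows --commands '[{"xyz":[0.005,-0.04,0.005],"turn":[0,0,0],"gripper":1},{"xyz":[0.005,-0.04,0.005],"turn":[0,0,0],"gripper":1},{"xyz":[0.005,-0.04,0.005],"turn":[0,0,0],"gripper":1},{"xyz":[0.005,-0.04,0.005],"turn":[0,0,0],"gripper":1},{"xyz":[0.005,-0.04,0.005],"turn":[0,0,0],"gripper":1},{"xyz":[0.005,-0.04,0.005],"turn":[0,0,0],"gripper":1},{"xyz":[0.005,-0.04,0.005],"turn":[0,0,0],"gripper":1},{"xyz":[0.005,-0.04,0.005],"turn":[0,0,0],"gripper":1},{"xyz":[0.005,-0.04,0.005],"turn":[0,0,0],"gripper":1},{"xyz":[0.005,-0.04,0.005],"turn":[0,0,0],"gripper":1},{"xyz":[0.005,-0.04,0.005],"turn":[0,0,0],"gripper":1},{"xyz":[0.005,-0.04,0.005],"turn":[0,0,0],"gripper":1}]'

```text
time: 2.5
eef_pos: [0.3908, 0.0466, 0.2309]
tcp_rot: [0.996, 0.01, -0.002, -0.087]
contact_force: [-0.3, -0.1, -0.6]
width: 0.0854
grasp_force: 0.0
```

```bash
cat >> h.py <<'E'
from scipy.spatial.transform import Rotation as Ro
RED=(0.4423,0.2709,-11.9)
def go(x,y,z,yaw):
    "remaining shift in tool axes after the turn about z"
    s=ctrl.state();M=Ro.from_quat(s['tcp_rot']).as_matrix();yw=np.degrees(np.arctan2(M[1,0],M[0,0]))
    psi=np.radians(yaw);T=np.array([[np.cos(psi),np.sin(psi),0],[np.sin(psi),-np.cos(psi),0],[0,0,-1]])
    d=np.array([x,y,z])-s['eef_pos']
    print('t',s['time'],'pos',np.round(s['eef_pos'],4),'yaw',yw.round(2),'tilt',M[:,2].round(4),'F',np.round(s['contact_force'],1),'w',round(s['width'],4),'g',round(s['grasp_force'],1),'tip',ctrl.tip_extent)
    print('turn z',(yw-yaw).round(2),'shift now',(M.T@d).round(4),'shift after turn',(T.T@d).round(4))
E
python3 - <<'E'
from h import *
from scipy.optimize import least_squares
P=[((157,573),(-.145,.042,.056)),((291,543),(-.145,-.042,.056)),((56,57),(.163,.042,.104)),((193,31),(.163,-.042,.104)),((128,336),(0,.030,.05)),((228,316),(0,-.030,.05)),((174,568),(-.145,.03,.053)),((273,546),(-.145,-.03,.053))]
uv=np.array([((a+.5)/3.4-.5+260,(b+.5)/3.4-.5+65) for (a,b),_ in P]);X=np.array([x for _,x in P])
def w(q):
    c,s=np.cos(q[2]),np.sin(q[2]);return X@np.array([[c,s,0],[-s,c,0],[0,0,1]])+[q[0],q[1],0]
f=lambda q:(np.array([proj('top',x) for x in w(q)])-uv).ravel()
r=least_squares(f,[.55,.0,.15]);q=r.x;print(q,np.degrees(q[2]),r.fun.round(1))
go(*RED[:2],.0806,RED[2])
# scene view check of the red housing corners
im=snap('scene','s2.png')
c=im[160:400,330:590]
cv2.imwrite('pics/s2c.png',cv2.cvtColor(cv2.resize(c,None,fx=2.5,fy=2.5,interpolation=cv2.INTER_CUBIC)[:600],cv2.COLOR_RGB2BGR))
a=np.radians(RED[2])
for sx,sy in((1,1),(1,-1),(-1,1),(-1,-1)):
    v=np.array([RED[0]+sx*.065*np.cos(a)-sy*.024*np.sin(a),RED[1]+sx*.065*np.sin(a)+sy*.024*np.cos(a),.026]);print(((proj('scene',v)-[330,160])*2.5).round(0))
E
```

```text
[0.64528113 0.03953636 0.21379735] 12.249685731853676 [-0.3 -0.7  0.3  0.2 -0.3 -0.   0.2 -0.5  0.5  0.2 -0.7  0.5  0.4 -0.3
 -0.2  0.6]
t 2.5 pos [0.3908 0.0466 0.2309] yaw 1.21 tilt [-0.0057  0.1737 -0.9848] F [-0.3 -0.1 -0.6] w 0.0854 g 0.0 tip 0.0726
turn z 13.11 shift now [ 0.0566 -0.1936  0.1867] shift after turn [ 0.0042 -0.2301  0.1503]
[137. 434.]
[105. 386.]
[287. 378.]
[252. 333.]
```

View pics/s2c.png

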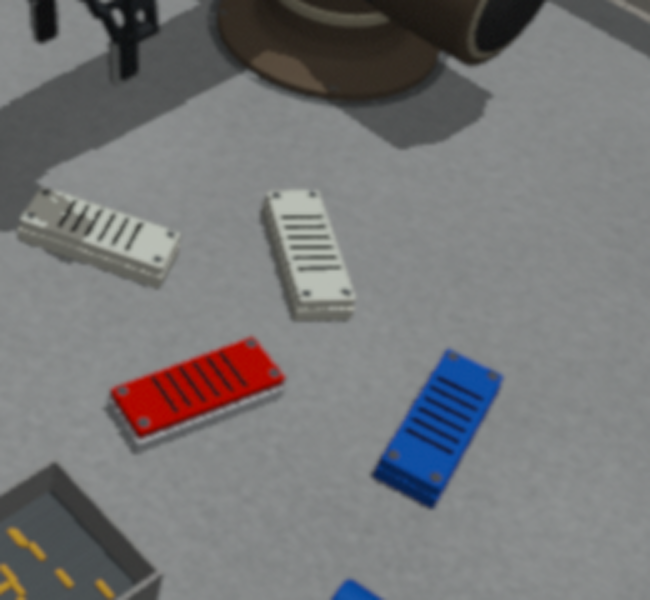

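The scene crop shows the red housing's top corners at (137,437), (110,390), (285,378) and (253,338). They match my estimate to about 1–2 mm. The tool has lagged and tilted, so I'll let it settle and check again.

Emit:
send_rows --commands '[{"xyz":[0,0,0],"turn":[0,0,0],"gripper":1},{"xyz":[0,0,0],"turn":[0,0,0],"gripper":1}]'

```text
time: 2.75
eef_pos: [0.3901, 0.0456, 0.2309]
tcp_rot: [0.996, 0.01, -0.002, -0.086]
contact_force: [0.2, -0.2, -0.4]
width: 0.0852
grasp_force: 0.0
```

```bash
cat >> h.py <<'E'
SILL=np.array([0.6453,0.0395]);BY=12.25
def box(x,y=0):
    a=np.radians(BY);return SILL+[x*np.cos(a)-y*np.sin(a),x*np.sin(a)+y*np.cos(a)]
def go(x,y,z,yaw):
    s=ctrl.state();M=Ro.from_quat(s['tcp_rot']);psi=np.radians(yaw)
    T=Ro.from_matrix([[np.cos(psi),np.sin(psi),0],[np.sin(psi),-np.cos(psi),0],[0,0,-1]])
    d=np.array([x,y,z])-s['eef_pos']
    print('t',round(s['time'],2),'pos',np.round(s['eef_pos'],4),'q',np.round(s['joints'],2),'F',np.round(s['contact_force'],1),'w',round(s['width'],4),'g',round(s['grasp_force'],1))
    print('turn',np.degrees((M.inv()*T).as_rotvec()).round(2),'shift now',M.inv().apply(d).round(4),'shift after turn',T.inv().apply(d).round(4))
E
python3 - <<'E'
from h import *
go(*RED[:2],.0806,RED[2])
E
```

```text
t 2.75 pos [0.3901 0.0456 0.2309] q [ 0.02 -0.11 -0.45  1.24  0.17  3.14] F [ 0.2 -0.2 -0.4] w 0.0852 g 0.0
turn [-9.84  1.26 12.98] shift now [ 0.0569 -0.1951  0.1864] shift after turn [ 0.0046 -0.2312  0.1503]
```

Joint 6 hit its limit, so I'll use the half-turned grasp with yaw 168.1.

Emit:
send_rows --commands '[{"xyz":[0,0,0],"turn":[-5,0,0],"gripper":1},{"xyz":[0,0,0],"turn":[-5,0,0],"gripper":1},{"xyz":[0,0,0],"turn":[0,0,-8.5],"gripper":1},{"xyz":[0,0,0],"turn":[0,0,-8.5],"gripper":1},{"xyz":[0,0,0],"turn":[0,0,-8.5],"gripper":1},{"xyz":[0,0,0],"turn":[0,0,-8.5],"gripper":1},{"xyz":[0,0,0],"turn":[0,0,-8.5],"gripper":1},{"xyz":[0,0,0],"turn":[0,0,-8.5],"gripper":1},{"xyz":[0,0,0],"turn":[0,0,-8.5],"gripper":1},{"xyz":[0,0,0],"turn":[0,0,-8.5],"gripper":1},{"xyz":[0,0,0],"turn":[0,0,-8.5],"gripper":1},{"xyz":[0,0,0],"turn":[0,0,-8.5],"gripper":1}]'

```text
time: 3.95
eef_pos: [0.391, 0.0205, 0.2309]
tcp_rot: [0.72, 0.694, 0.005, -0.007]
contact_force: [-0.4, 0.2, -0.9]
width: 0.0852
grasp_force: 0.0
```

Emit:
send_rows --commands '[{"xyz":[0,0,0],"turn":[0,0,-8.5],"gripper":1},{"xyz":[0,0,0],"turn":[0,0,-8.5],"gripper":1},{"xyz":[0,0,0],"turn":[0,0,-8.5],"gripper":1},{"xyz":[0,0,0],"turn":[0,0,-8.5],"gripper":1},{"xyz":[0,0,0],"turn":[0,0,-8.5],"gripper":1},{"xyz":[0,0,0],"turn":[0,0,-8.5],"gripper":1},{"xyz":[0,0,0],"turn":[0,0,-8.5],"gripper":1},{"xyz":[0,0,0],"turn":[0,0,-8.5],"gripper":1},{"xyz":[0,0,0],"turn":[0,0,-8.5],"gripper":1},{"xyz":[0,0,0],"turn":[0,0,-6],"gripper":1},{"xyz":[0,0,0],"turn":[0,0,0],"gripper":1}]'

```text
time: 5.05
eef_pos: [0.391, 0.0206, 0.2309]
tcp_rot: [0.087, 0.996, 0.008, -0.002]
contact_force: [-0.2, -0.7, 0.5]
width: 0.0851
grasp_force: 0.0
```

```bash
python3 - <<'E'
from h import *
go(*RED[:2],.0806,RED[2]+180)
E
```

```text
t 5.05 pos [0.391  0.0206 0.2309] q [ 0.04 -0.11 -0.44  1.25  0.02  0.22] F [-0.2 -0.7  0.5] w 0.0851 g 0.0
turn [ 0.9  -0.33  1.94] shift now [-0.0081  0.253   0.1543] shift after turn [0.0014 0.2555 0.1503]
```

Emit:
send_rows --commands '[{"xyz":[0,0,0],"turn":[0.9,-0.3,1.9],"gripper":1},{"xyz":[0,0.0365,0],"turn":[0,0,0],"gripper":1},{"xyz":[0,0.0365,0],"turn":[0,0,0],"gripper":1},{"xyz":[0,0.0365,0],"turn":[0,0,0],"gripper":1},{"xyz":[0,0.0365,0],"turn":[0,0,0],"gripper":1},{"xyz":[0,0.0365,0],"turn":[0,0,0],"gripper":1},{"xyz":[0,0.0365,0],"turn":[0,0,0],"gripper":1},{"xyz":[0,0.0365,0],"turn":[0,0,0],"gripper":1},{"xyz":[0,0,0.04],"turn":[0,0,0],"gripper":1},{"xyz":[0,0,0.04],"turn":[0,0,0],"gripper":1},{"xyz":[0,0,0],"turn":[0,0,0],"gripper":1}]'

```text
time: 6.15
eef_pos: [0.4407, 0.2694, 0.1458]
tcp_rot: [0.104, 0.995, -0.003, -0.004]
contact_force: [-1.2, 0.0, -1.0]
width: 0.0855
grasp_force: 0.0
```

```bash
python3 - <<'E'
from h import *
go(*RED[:2],.0806,RED[2]+180)
E
```

```text
t 6.15 pos [0.4407 0.2694 0.1458] q [ 0.55  0.17 -0.34  1.07  0.    0.76] F [-1.2  0.  -1. ] w 0.0855 g 0.0
turn [-0.38 -0.44 -0.05] shift now [-0.0017  0.0022  0.0652] shift after turn [-0.0012  0.0018  0.0652]
```

Emit:
send_rows --commands '[{"xyz":[-0.001,0.002,0.025],"turn":[-0.4,-0.4,0],"gripper":1},{"xyz":[0,0,0.025],"turn":[0,0,0],"gripper":1},{"xyz":[0,0,0.015],"turn":[0,0,0],"gripper":1},{"xyz":[0,0,0],"turn":[0,0,0],"gripper":1},{"xyz":[0,0,0],"turn":[0,0,0],"gripper":0.3},{"xyz":[0,0,0],"turn":[0,0,0],"gripper":0.3},{"xyz":[0,0,0],"turn":[0,0,0],"gripper":0.3},{"xyz":[0,0,0],"turn":[0,0,0],"gripper":0.3},{"xyz":[0,0,0],"turn":[0,0,0],"gripper":0.3},{"xyz":[0,0,0],"turn":[0,0,0],"gripper":0.3}]' --newtons 40

```text
time: 7.15
eef_pos: [0.446, 0.2727, 0.0878]
tcp_rot: [0.103, 0.995, 0.003, 0.005]
contact_force: [-1.0, -5.0, 8.6]
width: 0.0467
grasp_force: 40.4
```

```bash
python3 - <<'E'
from h import *
go(*RED[:2],.0806,RED[2]+180)
im=snap('scene','s3.png')
u,v=proj('scene',(*RED[:2],.03)).astype(int)
cv2.imwrite('pics/s3c.png',cv2.cvtColor(cv2.resize(im[v-60:v+50,u-70:u+70],None,fx=5,fy=5,interpolation=cv2.INTER_CUBIC),cv2.COLOR_RGB2BGR))
E
```

```text
t 7.15 pos [0.446  0.2727 0.0878] q [ 0.55  0.21 -0.43  0.92 -0.    0.76] F [-1.  -5.   8.6] w 0.0467 g 40.4
turn [0.41 0.5  0.03] shift now [ 0.0033 -0.0026  0.0071] shift after turn [ 0.0032 -0.0026  0.0072]
```

View pics/s3c.png

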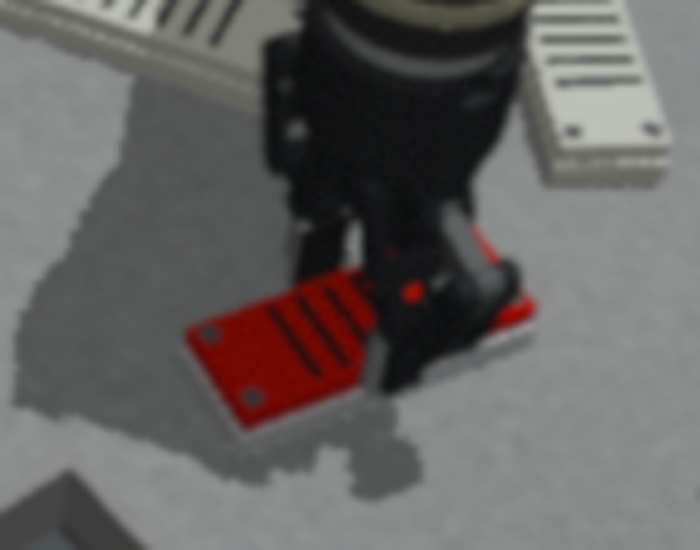

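The crop shows the fingers across the middle of the housing, with the near fingertip at (390,388) standing about 1 cm above the bench. The grip is 40 N. Next I'll lift.

Emit:
send_rows --commands '[{"xyz":[0,0,-0.02],"turn":[0,0,0],"gripper":0.3},{"xyz":[0,0,-0.04],"turn":[0,0,0],"gripper":0.3},{"xyz":[0,0,-0.04],"turn":[0,0,0],"gripper":0.3},{"xyz":[0,0,0],"turn":[0,0,0],"gripper":0.3},{"xyz":[0,0,0],"turn":[0,0,0],"gripper":0.3}]'

```text
time: 7.7
eef_pos: [0.4448, 0.2727, 0.1868]
tcp_rot: [0.103, 0.995, 0.004, 0.004]
contact_force: [0.2, -0.8, -4.3]
width: 0.0466
grasp_force: 43.8
```

```bash
python3 - <<'E'
from h import *
p=box(-.076);print(p);go(*p,.2,BY+180)
E
```

```text
[0.57103044 0.0233745 ]
t 7.7 pos [0.4448 0.2727 0.1868] q [ 0.55  0.14 -0.28  1.14  0.    0.76] F [ 0.2 -0.8 -4.3] w 0.0466 g 43.8
turn [  0.4    0.55 -24.09] shift now [-0.1748 -0.218  -0.0137] shift after turn [-0.0704 -0.2704 -0.0132]
```

Emit:
send_rows --commands '[{"xyz":[0,0,-0.01],"turn":[0.4,0.5,-8],"gripper":0.3},{"xyz":[0,0,-0.005],"turn":[0,0,-8],"gripper":0.3},{"xyz":[0,0,0],"turn":[0,0,-8],"gripper":0.3},{"xyz":[-0.008,-0.03,0],"turn":[0,0,0],"gripper":0.3},{"xyz":[-0.008,-0.03,0],"turn":[0,0,0],"gripper":0.3},{"xyz":[-0.008,-0.03,0],"turn":[0,0,0],"gripper":0.3},{"xyz":[-0.008,-0.03,0],"turn":[0,0,0],"gripper":0.3},{"xyz":[-0.008,-0.03,0],"turn":[0,0,0],"gripper":0.3},{"xyz":[-0.008,-0.03,0],"turn":[0,0,0],"gripper":0.3},{"xyz":[-0.008,-0.03,0],"turn":[0,0,0],"gripper":0.3},{"xyz":[-0.008,-0.03,0],"turn":[0,0,0],"gripper":0.3},{"xyz":[-0.008,-0.03,0],"turn":[0,0,0],"gripper":0.3}]'

```text
time: 8.9
eef_pos: [0.5711, 0.0224, 0.1982]
tcp_rot: [-0.106, 0.994, 0.0, -0.003]
contact_force: [0.6, 1.4, -3.1]
width: 0.0469
grasp_force: 43.8
```

Emit:
send_rows --commands '[{"xyz":[0,0,0],"turn":[0,0,0],"gripper":0.3},{"xyz":[0,0,0],"turn":[0,0,0],"gripper":0.3}]'

```text
time: 9.1
eef_pos: [0.5709, 0.023, 0.1984]
tcp_rot: [-0.105, 0.994, 0.0, -0.003]
contact_force: [-0.7, 0.2, -3.9]
width: 0.0457
grasp_force: 43.9
```

```bash
python3 - <<'E'
from h import *
p=box(-.070);print(p);go(*p,.138,BY+180)
E
```

```text
[0.57689382 0.02464756]
t 9.1 pos [0.5709 0.023  0.1984] q [ 0.04  0.24 -0.14  1.2   0.   -0.17] F [-0.7  0.2 -3.9] w 0.0457 g 43.9
turn [ 0.08 -0.33 -0.17] shift now [-0.0065  0.0002  0.0604] shift after turn [-0.0062  0.0003  0.0604]
```

Emit:
send_rows --commands '[{"xyz":[-0.006,0,0.02],"turn":[0,-0.3,0],"gripper":0.3},{"xyz":[0,0,0.02],"turn":[0,0,0],"gripper":0.3},{"xyz":[0,0,0.01],"turn":[0,0,0],"gripper":0.3},{"xyz":[0,0,0],"turn":[0,0,0],"gripper":0.3},{"xyz":[0,0,0],"turn":[0,0,0],"gripper":0.3}]'

```text
time: 9.6
eef_pos: [0.5773, 0.0254, 0.1507]
tcp_rot: [-0.106, 0.994, 0.0, 0.001]
contact_force: [0.9, -0.3, -3.1]
width: 0.0466
grasp_force: 43.8
```

```bash
python3 - <<'E'
from h import *
p=box(-.070);go(*p,.138,BY+180)
im=snap('scene','s4.png')
u,v=proj('scene',(*p,.06)).astype(int)
cv2.imwrite('pics/s4c.png',cv2.cvtColor(cv2.resize(im[v-60:v+60,u-80:u+75],None,fx=5,fy=5,interpolation=cv2.INTER_CUBIC),cv2.COLOR_RGB2BGR))
E
```

```text
t 9.6 pos [0.5773 0.0254 0.1507] q [ 0.04  0.26 -0.21  1.1   0.   -0.17] F [ 0.9 -0.3 -3.1] w 0.0466 g 43.8
turn [ 0.03  0.16 -0.03] shift now [ 0.0006 -0.0007  0.0127] shift after turn [ 0.0006 -0.0007  0.0127]
```

View pics/s4c.png

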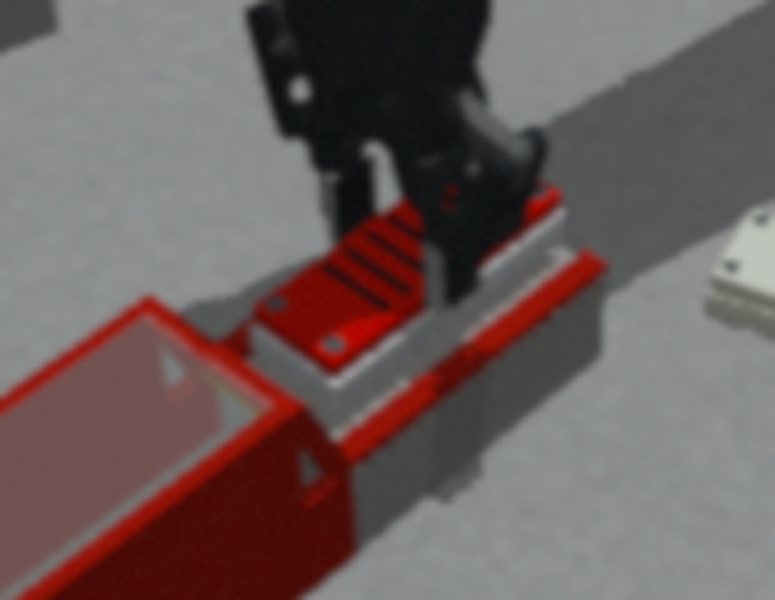

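The housing is held level between the rails, with its front corner at (335,380), just ahead of the opening. The fingertip at (455,300) is well above the rail. I'll lower it now.

Emit:
send_rows --commands '[{"xyz":[0,0,0.006],"turn":[0,0,0],"gripper":0.3},{"xyz":[0,0,0.004],"turn":[0,0,0],"gripper":0.3},{"xyz":[0,0,0.002],"turn":[0,0,0],"gripper":0.3},{"xyz":[0,0,0],"turn":[0,0,0],"gripper":0.3},{"xyz":[0,0,0],"turn":[0,0,0],"gripper":0.3}]'

```text
time: 10.15
eef_pos: [0.5777, 0.0249, 0.1386]
tcp_rot: [-0.106, 0.994, 0.0, 0.002]
contact_force: [0.4, -0.1, -4.2]
width: 0.047
grasp_force: 43.9
```

Emit:
send_rows --commands '[{"xyz":[0,0,0.002],"turn":[0,0,0],"gripper":0.3},{"xyz":[0,0,0],"turn":[0,0,0],"gripper":0.3},{"xyz":[0,0,0],"turn":[0,0,0],"gripper":0.3}]'

```text
time: 10.45
eef_pos: [0.5779, 0.0249, 0.1379]
tcp_rot: [-0.106, 0.994, 0.0, 0.002]
contact_force: [-3.9, -0.7, 6.2]
width: 0.0468
grasp_force: 44.9
```

Contact. I'll release and rise.

Emit:
send_rows --commands '[{"xyz":[0,0,0],"turn":[0,0,0],"gripper":0.8},{"xyz":[0,0,0],"turn":[0,0,0],"gripper":0.8},{"xyz":[0,0,0],"turn":[0,0,0],"gripper":0.8},{"xyz":[0,0,0],"turn":[0,0,0],"gripper":0.8},{"xyz":[0,0,-0.02],"turn":[0,0,0],"gripper":0.8},{"xyz":[0,0,-0.04],"turn":[0,0,0],"gripper":0.8},{"xyz":[0.03,0,-0.02],"turn":[0,0,0],"gripper":0},{"xyz":[0.03,0,0],"turn":[0,0,0],"gripper":0},{"xyz":[0.03,0,0],"turn":[0,0,0],"gripper":0},{"xyz":[0.01,0,0],"turn":[0,0,0],"gripper":0},{"xyz":[0,0,0],"turn":[0,0,0],"gripper":0}]'

```text
time: 11.55
eef_pos: [0.479, 0.0036, 0.2166]
tcp_rot: [-0.106, 0.994, 0.0, 0.002]
contact_force: [-0.0, -0.1, 0.3]
width: 0.0002
grasp_force: 0.0
```

```bash
python3 - <<'E'
from h import *
p=box(-.17);go(*p,.131,BY+180)
im=snap('top','t5.png')
cv2.imwrite('pics/t5c.png',cv2.cvtColor(cv2.resize(im[130:260,260:380],None,fx=4.5,fy=4.5,interpolation=cv2.INTER_CUBIC),cv2.COLOR_RGB2BGR))
E
```

```text
t 11.55 pos [0.479  0.0036 0.2166] q [ 0.01  0.05 -0.31  1.2   0.   -0.2 ] F [-0.  -0.1  0.3] w 0.0002 g 0.0
turn [ 0.01  0.22 -0.1 ] shift now [ 0.0002 -0.0002  0.0856] shift after turn [-0.0002 -0.0002  0.0856]
```

View pics/t5c.png

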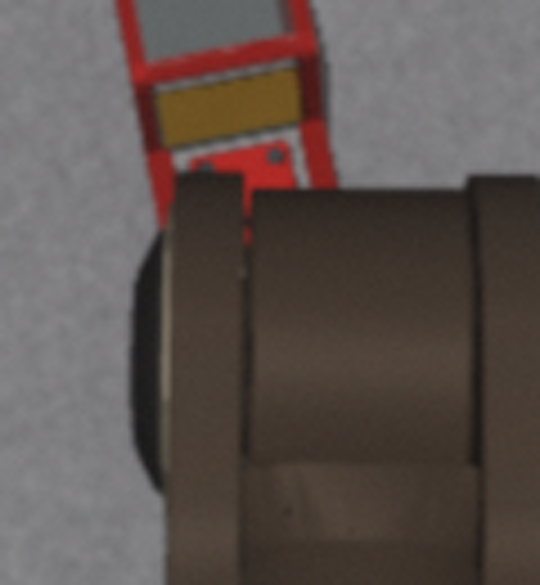

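The top crop shows the housing's front edge at about (240,150), square on the shelf and just before the flap at (230,105). I'll descend behind it with the fingers shut.

Emit:
send_rows --commands '[{"xyz":[0,0,0.03],"turn":[0,0.2,0],"gripper":0},{"xyz":[0,0,0.03],"turn":[0,0,0],"gripper":0},{"xyz":[0,0,0.026],"turn":[0,0,0],"gripper":0},{"xyz":[0,0,0],"turn":[0,0,0],"gripper":0},{"xyz":[0,0,0],"turn":[0,0,0],"gripper":0}]'

```text
time: 12.1
eef_pos: [0.4805, 0.004, 0.1303]
tcp_rot: [-0.106, 0.994, 0.0, -0.001]
contact_force: [0.8, 0.2, -0.0]
width: -0.0004
grasp_force: 0.0
```

```bash
python3 - <<'E'
from h import *
p=box(-.08);go(*p,.13,BY+180)
im=snap('scene','s6.png')
u,v=proj('scene',(*box(-.12),.06)).astype(int)
cv2.imwrite('pics/s6c.png',cv2.cvtColor(cv2.resize(im[v-50:v+50,u-80:u+60],None,fx=5,fy=5,interpolation=cv2.INTER_CUBIC),cv2.COLOR_RGB2BGR))
E
```

```text
t 12.1 pos [0.4805 0.004  0.1303] q [ 0.01  0.1  -0.45  1.02  0.   -0.2 ] F [ 0.8  0.2 -0. ] w -0.0004 g 0.0
turn [ 0.03 -0.07 -0.06] shift now [-0.0886 -0.0001  0.0002] shift after turn [-0.0886 -0.0002  0.0003]
```

View pics/s6c.png

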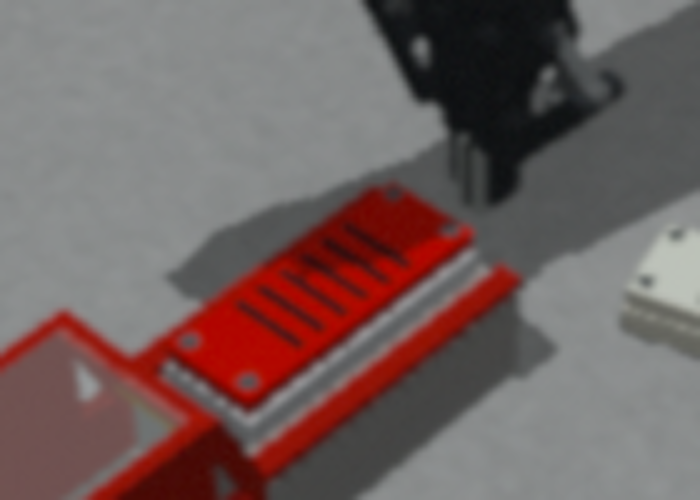

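The housing lies flat on the shelf, its rear end near (430,210). The shut fingers hang just behind it, with their tips at (480,200). I'll start pushing.

Emit:
send_rows --commands '[{"xyz":[-0.01,0,0],"turn":[0,0,0],"gripper":0},{"xyz":[-0.008,0,0],"turn":[0,0,0],"gripper":0},{"xyz":[-0.006,0,0],"turn":[0,0,0],"gripper":0},{"xyz":[-0.006,0,0],"turn":[0,0,0],"gripper":0},{"xyz":[-0.006,0,0],"turn":[0,0,0],"gripper":0},{"xyz":[-0.006,0,0],"turn":[0,0,0],"gripper":0}]'

```text
time: 12.75
eef_pos: [0.5188, 0.0123, 0.1308]
tcp_rot: [-0.106, 0.994, -0.0, -0.003]
contact_force: [-11.4, -2.5, 11.3]
width: -0.0001
grasp_force: 6.3
```

Emit:
send_rows --commands '[{"xyz":[-0.006,0,-0.003],"turn":[0,0,0],"gripper":0},{"xyz":[-0.008,0,0],"turn":[0,0,0],"gripper":0},{"xyz":[-0.008,0,0],"turn":[0,0,0],"gripper":0},{"xyz":[-0.008,0,0],"turn":[0,0,0],"gripper":0}]'

```text
time: 13.15
eef_pos: [0.5487, 0.0188, 0.1323]
tcp_rot: [-0.106, 0.994, -0.0, -0.003]
contact_force: [-7.4, -1.9, -0.4]
width: 0.0002
grasp_force: 3.6
```

```bash
python3 - <<'E'
from h import *
p=box(.003);go(*p,.13,BY+180)
im=snap('scene','s7.png')
u,v=proj('scene',(*box(-.06),.06)).astype(int)
cv2.imwrite('pics/s7c.png',cv2.cvtColor(cv2.resize(im[v-60:v+60,u-80:u+60],None,fx=5,fy=5,interpolation=cv2.INTER_CUBIC),cv2.COLOR_RGB2BGR))
E
```

```text
t 13.15 pos [0.5487 0.0188 0.1323] q [ 0.03  0.23 -0.3   1.05 -0.   -0.18] F [-7.4 -1.9 -0.4] w 0.0002 g 3.6
turn [ 0.03 -0.31 -0.09] shift now [-0.1018 -0.0002  0.0017] shift after turn [-0.1018 -0.0003  0.0023]
```

View pics/s7c.png

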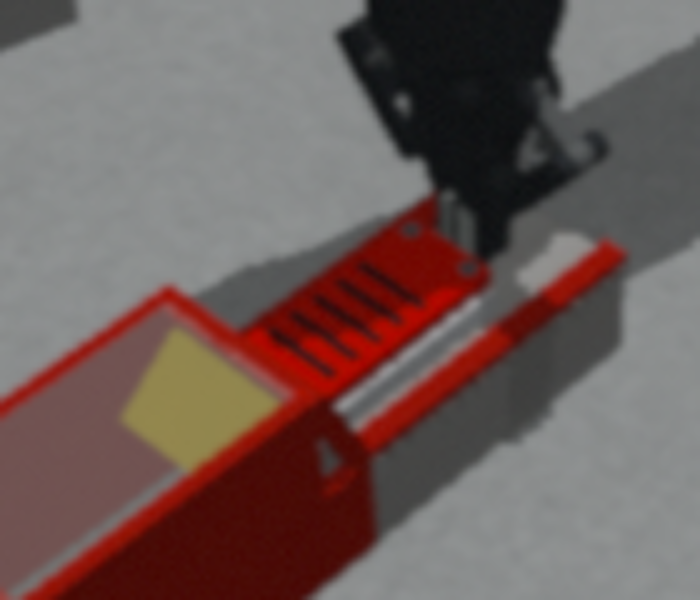

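The housing is going in straight and the yellow flap at (200,400) is lifted. I'll keep pushing.

Emit:
send_rows --commands '[{"xyz":[-0.01,0,0],"turn":[0,-0.3,0],"gripper":0},{"xyz":[-0.01,0,0],"turn":[0,0,0],"gripper":0},{"xyz":[-0.01,0,0],"turn":[0,0,0],"gripper":0},{"xyz":[-0.01,0,0],"turn":[0,0,0],"gripper":0},{"xyz":[-0.01,0,0],"turn":[0,0,0],"gripper":0},{"xyz":[-0.01,0,0],"turn":[0,0,0],"gripper":0}]'

```text
time: 13.8
eef_pos: [0.6082, 0.0315, 0.1345]
tcp_rot: [-0.106, 0.994, 0.0, 0.002]
contact_force: [-6.4, -0.9, 6.8]
width: -0.0002
grasp_force: 3.7
```

```bash
python3 - <<'E'
from h import *
p=box(.003);go(*p,.13,BY+180)
E
```

```text
t 13.8 pos [0.6082 0.0315 0.1345] q [ 0.05  0.33 -0.16  1.08  0.   -0.16] F [-6.4 -0.9  6.8] w -0.0002 g 3.7
turn [-0.    0.17 -0.09] shift now [-0.0409  0.0001  0.0046] shift after turn [-0.041  -0.      0.0045]
```

Emit:
send_rows --commands '[{"xyz":[-0.01,0,0.001],"turn":[0,0.1,0],"gripper":0},{"xyz":[-0.01,0,0.001],"turn":[0,0,0],"gripper":0},{"xyz":[-0.009,0,0],"turn":[0,0,0],"gripper":0},{"xyz":[-0.007,0,0],"turn":[0,0,0],"gripper":0},{"xyz":[0,0,0],"turn":[0,0,0],"gripper":0}]'

```text
time: 14.3
eef_pos: [0.6457, 0.0396, 0.1317]
tcp_rot: [-0.106, 0.994, 0.0, 0.003]
contact_force: [-0.2, 0.2, -0.0]
width: -0.0001
grasp_force: 0.0
```

```bash
python3 - <<'E'
from h import *
p=box(.003);go(*p,.13,BY+180)
im=snap('scene','s8.png')
u,v=proj('scene',(*box(.04),.06)).astype(int)
cv2.imwrite('pics/s8c.png',cv2.cvtColor(cv2.resize(im[v-60:v+60,u-70:u+70],None,fx=5,fy=5,interpolation=cv2.INTER_CUBIC),cv2.COLOR_RGB2BGR))
E
```

```text
t 14.3 pos [0.6457 0.0396 0.1317] q [ 0.06  0.4  -0.07  1.1   0.   -0.15] F [-0.2  0.2 -0. ] w -0.0001 g 0.0
turn [ 0.02  0.3  -0.06] shift now [-0.0026  0.      0.0017] shift after turn [-0.0026  0.      0.0017]
```

View pics/s8c.png

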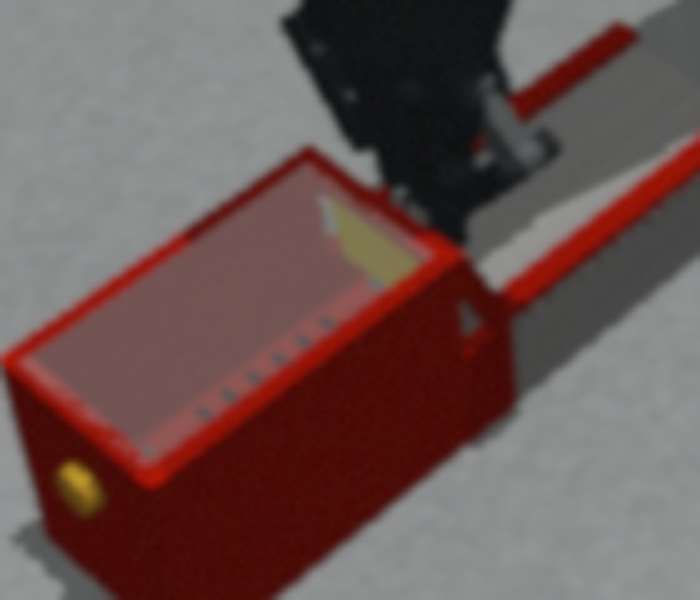

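The housing has dropped into the chamber; its vent slots show through the clear roof around (265,365), and the flap at (375,240) has swung back down. I'll retract.

Emit:
send_rows --commands '[{"xyz":[0.02,0,0],"turn":[0,0,0],"gripper":0},{"xyz":[0.03,0,0],"turn":[0,0,0],"gripper":0},{"xyz":[0.03,0,-0.01],"turn":[0,0,0],"gripper":0},{"xyz":[0.03,0,-0.03],"turn":[0,0,0],"gripper":0},{"xyz":[0.03,0,-0.03],"turn":[0,0,0],"gripper":0},{"xyz":[0.03,0.03,-0.02],"turn":[0,0,0],"gripper":0},{"xyz":[0.03,0.03,0],"turn":[0,0,0],"gripper":0},{"xyz":[0.03,0.03,0],"turn":[0,0,0],"gripper":0},{"xyz":[0,0,0],"turn":[0,0,0],"gripper":0},{"xyz":[0,0,0],"turn":[0,0,0],"gripper":0}]'

```text
time: 15.35
eef_pos: [0.4, 0.0791, 0.222]
tcp_rot: [-0.107, 0.994, 0.0, 0.003]
contact_force: [0.6, -0.2, 0.2]
width: -0.0001
grasp_force: 0.0
```

```bash
python3 - <<'E'
from h import *
im=snap('top','t9.png')
cv2.imwrite('pics/t9c.png',cv2.cvtColor(cv2.resize(im[60:240,250:370],None,fx=3.3,fy=3.3,interpolation=cv2.INTER_CUBIC),cv2.COLOR_RGB2BGR))
s=ctrl.state();print(s['time'],s['eef_pos'],s['contact_force'])
def px(x,y,z): return ((proj('top',(*box(x,y),z))-[250,60])*3.3).round(0)
for c in(.05,.0775,.1):print(c,px(c-.065,0,.042),px(c+.065,0,.042))
E
```

```text
15.4 [0.40059285 0.07882992 0.22181402] [ 0.587114   -0.51020183  0.28081884]
0.05 [209. 358.] [170. 162.]
0.0775 [201. 316.] [161. 120.]
0.1 [194. 282.] [155.  87.]
```

View pics/t9c.png

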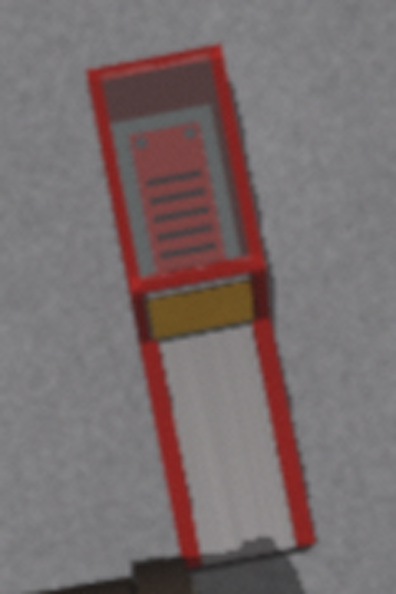

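The housing's front edge at about (165,128) puts its centre roughly 71 mm beyond the sill and on the midline. The flap looks the same as it did shut at the start, so I'll hand the job in.

```bash
python3 -c "
from h import *
print(job.sign_off())"
```

```text
the job is handed in; nothing more can be done
None
```

The red-covered housing is in the reject box, its centre about 71 mm past the sill, with the flap looking shut in the last picture and the green housing never approached; I handed the job in at about 15 s, and sign-off returned no verdict.

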